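# Book in two foil tins at the bindery's scanner

## Task

Book the two tins into stock in the bindery. First turn the squat tin on the scanner's round pad so that its label squarely faces the scanner's window, let go of it there for a second to be read, then stand it on the cork disc in the tray. Then take the tall tin from the stock board and leave it standing in the middle of the pad with its label squarely facing the window; keep both tins upright throughout and leave everything else where it is.

Things in the scene. Friction and masses are not known exactly. Their poses are not given: they have to be found in the camera images.
- scanner: Fixed scanner with reading pad, one unit. Origin on the table under the centre of the pad, z up, +x from the pad towards the scanner. Pad: black rubber disc, 80 mm across, 4 mm thick. Scanner: grey block 55 (x) by 76 (y) by 78 mm high, its near face (with the dark window) 95 mm from the pad's centre. A flat 3 mm strip joins the two.
- pad_top (a point): Centre of the reading pad's top face, 4 mm above the table; axes as the scanner's.
- window (a point): Centre of the scanner's window, 40 mm above the table, 95 mm from the pad's centre along the scanner's +x.
- squat_tin: The squat tin: plain steel cylinder, 56 mm in diameter, 65 mm high, about 0.25 kg, with a barred paper label, 28 mm wide, on one side. Starts on the pad, label turned away. Origin at the centre of its underside, z up. Its +x axis points out through the label's middle; a narrow paper strip runs from the label over the rim onto the lid, so its side shows from above too.
- squat_label (a point): Middle of the squat tin's label, 29 mm out from the tin's axis, 35 mm above its underside.
- tall_tin: The tall tin: plain steel cylinder, 56 mm in diameter, 110 mm high, about 0.3 kg, label 28 mm wide on one side. Starts as one of three things in a row on the stock board. Origin at the centre of its underside, z up. Its +x axis points out through the label's middle; a narrow paper strip runs from the label over the rim onto the lid, so its side shows from above too.
- tall_label (a point): Middle of the tall tin's label, 29 mm out from the tin's axis, 55 mm above its underside.
- stock_board: Fixed plywood board 230 (x) by 100 (y) by 8 mm, origin under its centre. The tall tin, the middle tin and the spindle stand on it in a row along its x, about 76 mm apart, in any order; it can lie to the left or the right.
- tray: Fixed shallow wooden tray on the other side of the pad from the stock board, outside 210 (x) by 115 (y) by 22 mm high, walls and floor 5 mm; origin under its centre. Holds the cork disc at one end and a reel at the other.
- cork_disc: Fixed flat cork disc 72 mm across, 3 mm thick, on the tray's floor at one of its ends. Origin at the centre of its underside; its top is 8 mm above the table.
- reel: Wooden foil reel standing in the other end of the tray, 50 mm across, 43 mm high; origin under its centre. Leave alone.
- middle_tin: Tin like the others, 56 mm in diameter, 85 mm high, on the stock board; origin under its centre. Leave alone.
- spindle: Ridged wooden spindle standing on the stock board, 52 mm across at the foot, narrowing upward, 105 mm high; origin under its centre. Leave alone.
- weight: Brass weight, cylinder 36 mm across, 45 mm high, close beside the reading pad on one side; origin under its centre. Leave alone.
- glue_jar: White jar, 36 mm across, 65 mm high, close beside the reading pad on the other side; origin under its centre. Leave alone.
- bone_folder: Flat bone folder 20 (x) by 150 (y) by 5 mm lying on the table behind the scanner; origin under its centre. Leave alone.
- carton: Cardboard carton 70 (x) by 100 (y) by 95 mm high, standing close to the +x end of the stock board; origin under its centre. Leave alone.
- book_block: Blue cloth-bound book 100 (x) by 140 (y) by 30 mm, lying beyond the +x end of the tray; origin under its centre. Leave alone.
Mind the look-alikes: they are no part of the job. Leave any orange look-alike of the squat_tin alone. Leave any yellow look-alike of the tall_tin alone.

How it is judged:
By the outcome, as a careful person would: the job done as asked, in the order asked, and still so for the second after the job is handed in, with the robot touching nothing.
It also fails if it takes over 67 s, if anything falls off the work surface, if the arm or the gripper's body presses on something with over 40 N, if the wrist force passes 120 N, or if a joint passes its speed limit or range.

## Robot

A 6-joint arm with a two-finger parallel gripper is mounted at the origin on the work surface. World frame = base frame: x ahead of the robot, y to its left, z up, the work surface at z = 0. Lengths are in mm, angles in degrees, forces in N, time in s.
With the tool pointing down it reaches from about 350 to 850 mm from the base axis. Payload 8.1 kg.
Tool frame: the origin (TCP) lies midway between the tips of the shut fingers; the grasp point (between the pads) lies 19 mm behind it; z points along the fingers, y is the line along which they close (so a half turn about z gives the same grasp; the last joint's range is limited). The gripper opens to 85 mm and grips with 20 to 120 N. Pads are 22 mm wide; open, the fingers measure 114 mm over their backs; the gripper's body (76 mm by 85 mm) begins 54 mm behind the grasp point. The pads swing forward as they close: fully open they stand 13 mm farther back than shut.
Start: joints at [65.18, 7.471, 85.268, -0, 87.261, -4.893], TCP at [204.477, 564.087, 231.292] pointing down, gripper open.
Joint ranges: [-169.43, 169.43], [-51.17, 129.36], [1.28, 143.12], [-76.62, 256.62], [0, 156.53], [-152.29, 152.29]. Speed limits (degrees/s): [136.94, 136.94, 159.86, 180, 180, 180].

## Interface

Orientations are given as [roll, pitch, yaw] about the fixed x, y, z axes, in that order (R = Rz(yaw) Ry(pitch) Rx(roll)).
In Python, from bench import r gives the robot as it stands. The module is installed in compiled form; this text tells all that it offers.
- The arm moves only by the tool jog_arm, never from a script. Its argument "rows" is a list of rows, each a list of 2 entries, a list of its own where there are three numbers: the shift along the tool's x, y, z in mm, then the turn, a rotation vector about the tool's x, y, z in rad. A call has 1 to 10 rows; each row is the pose to reach, as a shift and turn from the pose commanded when the call began, along the tool's axes at that moment; what a row does not reach only later rows make up. A row lasts 1/10 s, in which the tool goes at most 50 mm and 8.59 degrees, less where a joint would pass 70% of its speed; a pose out of reach is approached as far as the arm can. A call with a gripper value outside its range is refused whole. "grip" is the finger opening in mm, from 0 to 85.4, set as the call begins (left out, the last holds). The fingers move at their own pace and stop on an object; "force" is the grip in N (left out, the last holds). Time passes only in rows, so rows that repeat a pose let the fingers close. It gives the time, the measured TCP pose, the force, the opening and the grip force at its end, in the units of the state.
- r.sense(): the state, without advancing time (a new reading comes with each control period).
- r.snapshot(name): name is "scene" or "top" or "wrist"; returns (picture, depth): 420x560x3 uint8, blue, green, red; 420x560 float32, mm along the optical axis (not along the pixel's ray), 0 where there is no reading.
- r.camera_params(name): a dict with "fx", "fy", "cx", "cy" (pixels), "dist_coeffs" ([k1, k2, p1, p2, k3] as OpenCV has them; the pictures are not rectified), "pose" (4x4, takes a point from camera to world coordinates); the wrist camera has in their place "tool_from_camera" (4x4, takes a point from camera to tool coordinates, whose origin is the TCP and whose axes are the flange's). Camera axes: x right, y down, z forward; pixel columns grow to the right and rows downward; lengths in mm; the calibration is good to about 2 mm. A picture is of the moment at which its call begins: read the wrist's pose just before it. camera_params takes no time and is no camera call.
- r.hand_in(): hands the job in; it is judged then, once.
The state is a dict: "time": time; "joint_pos": joint angles; "qd": joint speeds; "joint_efforts": joint torques, N m; "tool_pos": TCP position; "tcp_rot": TCP orientation; "ft_force": force on the tool from outside, world axes, zero at the start; "wrist_torque": the same for the moment, N m; "finger_gap": finger opening in mm; "grip_force": force on a finger pad.
Only numpy, scipy, OpenCV 4.12 (cv2) and the standard library are available. Lean on these libraries where they do the work, as an engineer would, in place of code of your own. Each camera call takes 0.05 s, during which the arm holds its last target. There are 200 camera calls.

## Working session

There is one attempt and no reset: what is moved stays moved. The work goes in short steps, Python scripts to look and compute and a tool call to move; the robot and the scene stay as the last step left them, time stands still between calls to the robot, and variables do not carry over. Pictures are saved under pics/ and viewed, at most 10 in all, crops included, and the job is handed in when it is done.

Besides the shell and the picture viewer there is one more tool, called after "Call:" as name(argument=value, ...), one argument or row to a line, values as JSON. jog_arm: Moves the arm, as the interface text tells. Its arguments: {"type":"object","properties":{"rows":{"type":"array"},"grip":{"type":"number"},"force":{"type":"number"}},"required":["rows"]}

```bash
mkdir -p pics
cat > h.py <<'E'
import numpy as np, cv2
from bench import r
def ray(cam,uv,z,pose=None):
    p=r.camera_params(cam) ; T=np.array(p["pose"]) if pose is None else pose
    K=np.array([[p["fx"],0,p["cx"]],[0,p["fy"],p["cy"]],[0,0,1.]])
    n=cv2.undistortPoints(np.array(uv,float).reshape(-1,1,2),K,np.array(p["dist_coeffs"],float)).reshape(-1,2)
    d=np.c_[n,np.ones(len(n))]@T[:3,:3].T; o=T[:3,3]
    return o+d*((z-o[2])/d[:,2])[:,None]
E
python3 - <<'E'
from h import *
print(r.sense())
for c in("top","scene"):
    im,d=r.snapshot(c); cv2.imwrite(f"pics/{c}0.png",im); np.savez(f"{c}0.npz",im=im,d=d); print(c,r.camera_params(c))
print(r.camera_params("wrist"))
E
```

```text
{'time': 0.0, 'joint_pos': array([ 6.51797124e+01,  7.51680722e+00,  8.53311769e+01, -1.10548298e-06,
        8.72625529e+01, -4.89444192e+00]), 'qd': array([-0.00860343,  0.06005652,  0.00212097,  0.02244956, -0.04537922,
        0.05153475]), 'joint_efforts': array([-1.02735405e-03, -5.69414163e+01, -5.00540650e+01, -3.13173141e-04,
        1.47663866e-02,  4.52610630e-05]), 'tool_pos': array([204.23349175, 563.56158662, 230.20855122]), 'tcp_rot': array([-1.79889866e+02, -9.42994019e-03,  1.60074145e+02]), 'ft_force': array([-0.58600095, -0.66148634,  0.90400786]), 'wrist_torque': array([-0.05196354, -0.0446016 ,  0.01740559]), 'grip_force': 0.0, 'finger_gap': 85.70018116207103}
top {'fx': 461.6870592192629, 'fy': 461.6870592192629, 'cx': 281.02999104523553, 'cy': 211.9055385003031, 'dist_coeffs': array([-0.128884,  0.      ,  0.      ,  0.      ,  0.      ]), 'pose': array([[-1.76624124e-02, -9.92240054e-01,  1.23076055e-01,
         4.00101297e+02],
       [-9.99802722e-01,  1.86459896e-02,  6.84430230e-03,
        -9.24158504e+00],
       [-9.08606573e-03, -1.22930888e-01, -9.92
[... 510 characters left out ...]
-03, -6.98861725e-01, -7.15219290e-01,
         9.33357210e+02],
       [ 0.00000000e+00,  0.00000000e+00,  0.00000000e+00,
         1.00000000e+00]])}
{'fx': 329.40955202147325, 'fy': 329.40955202147325, 'cx': 283.4561254837949, 'cy': 206.0517674133778, 'dist_coeffs': array([-0.0541421,  0.       ,  0.       ,  0.       ,  0.       ]), 'tool_from_camera': array([[ 4.87993330e-04, -9.55363987e-01, -2.95430897e-01,
         7.53311781e+01],
       [ 9.99999613e-01,  6.82283012e-04, -5.54564465e-04,
         1.06361230e+00],
       [ 7.31378401e-04, -2.95430512e-01,  9.55363950e-01,
        -1.43417393e+02],
       [ 0.00000000e+00,  0.00000000e+00,  0.00000000e+00,
         1.00000000e+00]])}
```

View pics/top0.png

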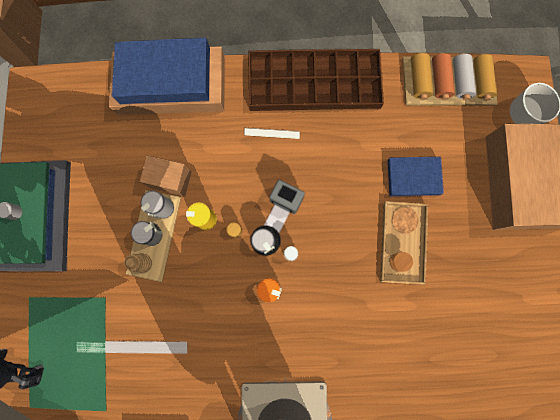

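View pics/scene0.png

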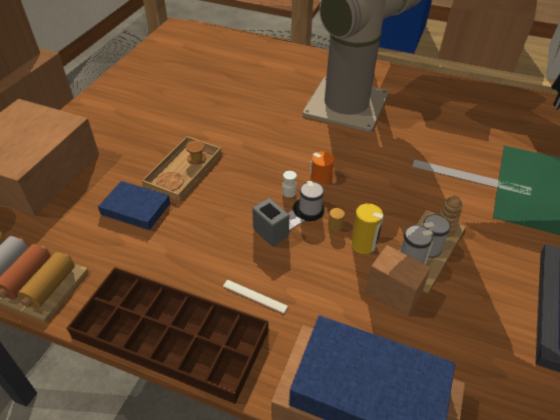

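The top view shows the pad and squat tin at about (265,240), the weight (234,230) and the jar (291,254). The board is on the left with tins at (155,205) and (146,232) and the spindle at (138,263). The tray is on the right with the cork at (404,218), the reel at (401,260). The yellow and orange look-alikes are at (200,216) and (268,290).

Run:
```python
from h import *
f=np.load("top0.npz"); im,d=f["im"],f["d"]
p=r.camera_params("top");T=p["pose"]
def w(u,v):
    q=ray("top",[(u,v)],0)[0]; o=T[:3,3]; dr=q-o; dr/= dr@T[:3,2]; return o+dr*d[v,u]
for n,(u,v) in dict(tinA=(155,203),tinB=(146,232),spin=(137,263),squat=(263,238),yel=(199,215),orange=(267,291),cork=(404,218),reel=(401,260),weight=(234,230),jar=(291,254),scan=(288,193),carton=(165,172),strip=(278,220)).items(): print(n,w(u,v).round(1))
c=np.hstack([cv2.resize(im[140:290,110:220],None,fx=3.6,fy=3.6,interpolation=2),cv2.resize(im[170:320,220:330],None,fx=3.6,fy=3.6,interpolation=2)])
cv2.imwrite("pics/crop1.png",c)
```

```text
tinA [563.1 303.  117.2]
tinB [495.3 332.1  91. ]
spin [419.2 350.6 100.9]
squat [477.7  44.6  64.6]
yel [533.  196.8 107.9]
orange [346.9  36.6  64. ]
cork [ 526.8 -324.8    8.6]
reel [ 416.3 -302.6   45.2]
weight [500.6 119.   44.7]
jar [436.9 -24.2  61. ]
scan [587.  -19.6  81. ]
carton [645.1 286.9  89.7]
strip [528.    7.4   7.9]
```

View pics/crop1.png

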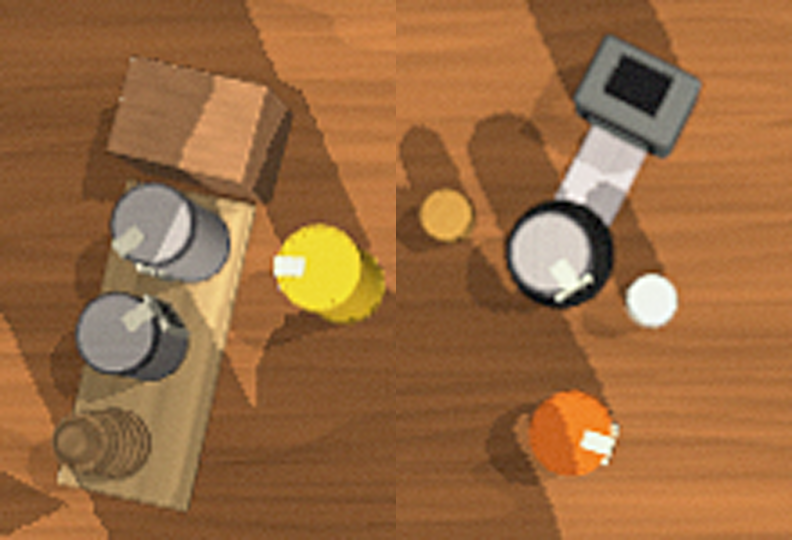

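The wanted tall tin is the one beside the carton (top at z≈117), and the scanner lies at about -28° from the pad. I'll look from above with the wrist camera.

```bash
cat >> h.py <<'E'
from scipy.spatial.transform import Rotation as R
def go(x,y,z,yaw,n=1):
    s=r.sense(); A=R.from_euler("xyz",s["tcp_rot"],degrees=True); B=R.from_euler("xyz",[180,0,yaw],degrees=True)
    print("t",s["time"],"pos",s["tool_pos"].round(1),"rot",s["tcp_rot"].round(2),"gap",round(s["finger_gap"],1),"q",s["joint_pos"].round(0))
    print("shift",(A.inv().apply(np.array([x,y,z])-s["tool_pos"])).round(1),"turn",(A.inv()*B).as_rotvec().round(4))
E
python3 -c "
from h import *
go(470,42,250,62)"
```

```text
t 0.1 pos [204.3 563.6 230.4] rot [-1.7991e+02 -1.0000e-02  1.6007e+02] gap 85.3 q [65.  8. 85.  0. 87. -5.]
shift [-427.6 -399.9  -19. ] turn [-1.4000e-03  1.3000e-03  1.7117e+00]
```

Call:
jog_arm(
  rows=[
    [[-427.6,-399.9,-19],[0,0,1.7117]],
    [[-427.6,-399.9,-19],[0,0,1.7117]],
    [[-427.6,-399.9,-19],[0,0,1.7117]],
    [[-427.6,-399.9,-19],[0,0,1.7117]],
    [[-427.6,-399.9,-19],[0,0,1.7117]],
    [[-427.6,-399.9,-19],[0,0,1.7117]],
    [[-427.6,-399.9,-19],[0,0,1.7117]],
    [[-427.6,-399.9,-19],[0,0,1.7117]],
    [[-427.6,-399.9,-19],[0,0,1.7117]],
    [[-427.6,-399.9,-19],[0,0,1.7117]],
  ],
  grip=74,
)

```text
time: 1.1
tool_pos: [431.6, 116.8, 247.4]
tcp_rot: [180.0, -0.0, 73.8]
ft_force: [1.9, 1.6, 0.4]
finger_gap: 73.9
grip_force: 0.0
```

```bash
python3 -c "
from h import *
go(470,42,250,62)"
```

```text
t 1.1 pos [431.6 116.8 247.4] rot [ 1.800e+02 -1.000e-02  7.378e+01] gap 73.9 q [  9. -17. 107.   0.  90.  25.]
shift [-61.1  57.8  -2.6] turn [ 1.000e-04 -1.000e-04  2.056e-01]
```

Call:
jog_arm(
  rows=[
    [[-61,58,-2.6],[0,0,0.2056]],
    [[-61,58,-2.6],[0,0,0.2056]],
    [[-61,58,-2.6],[0,0,0.2056]],
    [[-61,58,-2.6],[0,0,0.2056]],
  ],
)

```text
time: 1.5
tool_pos: [470.2, 43.6, 249.6]
tcp_rot: [-179.9, 0.0, 62.3]
ft_force: [-0.1, 0.5, 1.2]
finger_gap: 73.9
grip_force: 0.0
```

Run:
```python
from h import *
go(470,42,250,62)
s=r.sense(); im,d=r.snapshot("wrist"); cv2.imwrite("pics/w1.png",im); np.savez("w1.npz",im=im,d=d,pos=s["tool_pos"],rot=s["tcp_rot"])
```

```text
t 1.5 pos [470.2  43.6 249.6] rot [-1.7992e+02  2.0000e-02  6.2260e+01] gap 73.9 q [ -1. -13. 103.   0.  90.  27.]
shift [-1.5  0.6 -0.4] turn [-0.0013  0.0003  0.0045]
```

View pics/w1.png

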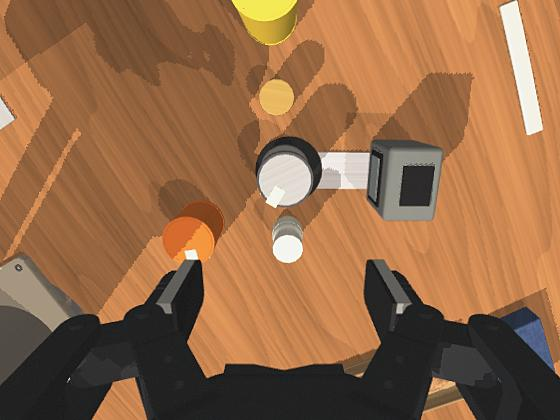

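The wrist view shows the squat tin's lid at (285,180) with its strip at (275,197), and the scanner at (405,182). I'll measure by depth and colour.

```bash
cat >> h.py <<'E'
def wl(f):
    f=np.load(f); im,d=f["im"],f["d"]; T=np.eye(4); T[:3,:3]=R.from_euler("xyz",f["rot"],degrees=True).as_matrix(); T[:3,3]=f["pos"]
    P=T@r.camera_params("wrist")["tool_from_camera"]; h,w=d.shape
    uv=np.stack(np.meshgrid(np.arange(w),np.arange(h)),-1).reshape(-1,2)
    q=ray("wrist",uv,0,P); dr=q-P[:3,3]; dr/=(dr@P[:3,2])[:,None]
    return im,d,(P[:3,3]+dr*d.reshape(-1,1)).reshape(h,w,3),P
def circ(mask,z,P):
    c,_=cv2.findContours(mask.astype(np.uint8),0,cv2.CHAIN_APPROX_NONE); c=max(c,key=cv2.contourArea)[:,0]
    X=ray("wrist",c,z,P)[:,:2]
    A=np.c_[2*X,np.ones(len(X))]; b=(X**2).sum(1); a=np.linalg.lstsq(A,b,rcond=None)[0]
    rad=np.sqrt(a[2]+a[:2]@a[:2]); e=np.hypot(*(X-a[:2]).T)-rad
    return a[:2],rad,np.abs(e).mean(),X
def snap(n):
    s=r.sense(); im,d=r.snapshot("wrist"); cv2.imwrite(f"pics/{n}.png",im); np.savez(n+".npz",im=im,d=d,pos=s["tool_pos"],rot=s["tcp_rot"])
E
cat > m1.py <<'E'
from h import *
im,d,W,P=wl("w1.npz"); v,u=np.mgrid[:420,:560]
near=np.hypot(u-287,v-178)<45
lid=near&(abs(W[...,2]-69)<5)&(d>0)&(v<218)
print("z",np.median(W[lid],0)); c,rad,e,X=circ(lid,69,P); print("lid",c,rad,e)
g=cv2.cvtColor(im,cv2.COLOR_BGR2GRAY); hs=cv2.cvtColor(im,cv2.COLOR_BGR2HSV)
for vv,uu in((175,290),(197,275),(170,300),(190,283),(145,287)): print(im[vv,uu],W[vv,uu].round())
sc=(abs(W[...,2]-78)<4)&(abs(u-405)<50)&(abs(v-180)<50)
cs,_=cv2.findContours(sc.astype(np.uint8),0,cv2.CHAIN_APPROX_NONE); cc=max(cs,key=cv2.contourArea)[:,0]
print("scan",cv2.minAreaRect(ray("wrist",cc,78,P)[:,:2].astype(np.float32)), cv2.boxPoints(cv2.minAreaRect(ray("wrist",cc,78,P)[:,:2].astype(np.float32))))
fl=(hs[...,1]<40)&(g>150)&(W[...,2]<20)&(u>318)&(u<372)&(v>145)&(v<192)
fl=cv2.morphologyEx(fl.astype(np.uint8),3,np.ones((5,5)))
rows=[]
for col in range(325,364):
    k=np.flatnonzero(fl[:,col]); 
    if len(k)>10: rows.append((col,k[0],k[-1]))
rows=np.array(rows); 
for j in(1,2):
    X=ray("wrist",rows[:,[0,j]],3,P)[:,:2]; l=cv2.fitLine(X.astype(np.float32),cv2.DIST_HUBER,0,.01,.01).ravel(); print("edge",np.degrees(np.arctan2(l[1],l[0])),l[2:])
pad=near&(g<55)&(W[...,2]<25)
hull=ray("wrist",np.argwhere(pad)[:,::-1],4,P)[:,:2]; h=cv2.convexHull(hull.astype(np.float32))[:,0]; print("pad minenc",cv2.minEnclosingCircle(h))
E
python3 m1.py
```

```text
z [472.96225555  46.99392083  69.98233404]
lid [472.48011061  46.22633829] 28.405151397396715 0.4080628784950404
[210 217 224] [480.  49.  70.]
[240 245 245] [456.  35.  70.]
[211 218 225] [491.  48.  70.]
[227 241 242] [467.  38.  71.]
[78 79 81] [488.  70.   9.]
scan ((582.7070922851562, -13.427387237548828), (74.21932220458984, 55.32658767700195), 61.39411544799805) [[540.6531   -32.762527]
 [589.2262   -59.2519  ]
 [624.7611     5.907753]
 [576.188     32.397125]]
edge -29.667583 [548.08563   27.315928]
edge -27.641846 [525.85736   -9.637147]
pad minenc ((475.765625, 42.16471862792969), 39.90923309326172)
```

```bash
cat >> h.py <<'E'
def strip(im,lid,z,P,c,thr):
    k=cv2.erode(lid.astype(np.uint8),np.ones((3,3))).astype(bool)&thr(im)
    n,L,st,_=cv2.connectedComponentsWithStats(k.astype(np.uint8)); i=1+np.argmax(st[1:,4])
    X=ray("wrist",np.argwhere(L==i)[:,::-1],z,P)[:,:2]; m=X.mean(0)
    rc=cv2.minAreaRect(X.astype(np.float32)); l=cv2.fitLine(X.astype(np.float32),2,0,.01,.01).ravel()
    print("strip n",len(X),"mean",m,"ang from centre",np.degrees(np.arctan2(*(m-c)[::-1])),"rad",np.hypot(*(m-c)),"rect",rc,"line",np.degrees(np.arctan2(l[1],l[0])))
E
cat >> m1.py <<'E'
strip(im,lid,69,P,c,lambda im: im[...,1]>228)
strip(im,lid,69,P,c,lambda im: im[...,1]>234)
print(g[186:206:2,262:292:2])
E
python3 m1.py|tail -14
```

```text
edge -27.641846 [525.85736   -9.637147]
pad minenc ((475.765625, 42.16471862792969), 39.90923309326172)
strip n 199 mean [456.77005648  36.33843461] ang from centre -147.81370024756677 rad 18.562770260033094 rect ((456.0129089355469, 37.42815017700195), (19.4903507232666, 15.745116233825684), 30.03680992126465) line 30.833279
strip n 191 mean [456.73987508  36.22909681] ang from centre -147.57876701830602 rad 18.646711552648306 rect ((456.5129089355469, 36.11750030517578), (19.043960571289062, 12.444502830505371), 30.03680419921875) line 32.992245
[[219 220 219 218 218 220 228 242 205 217 217 218 220 222 222]
 [221 217 219 221 222 218 247 245 248 214 219 222 223 222 223]
 [229 222 222 219 216 236 244 242 244 246 241 233 223 221 220]
 [136 222 219 216 222 247 244 243 242 244 244 245 220 220 220]
 [ 88 209 219 219 247 244 244 244 243 243 246 216 219 221 222]
 [108 117 232 230 243 244 244 244 243 244 238 220 222 224 221]
 [121 111 100 249 242 244 244 244 243 246 221 222 221 219 219]
 [123 124 218 246 244 243 244 244 243 232 220 219 218 219 221]
 [124 124 252 250 245 244 244 245 243 218 221 221 222 223 226]
 [122 123 127 152 247 247 244 252 183 212 209 223 224 224 201]]
```

```bash
python3 -c "
from h import *
go(472.5,46.2,30,62)"
```

```text
t 1.55 pos [470.   44.5 249.6] rot [-1.7993e+02  1.0000e-02  6.2350e+01] gap 73.8 q [ -1. -13. 103.   0.  90.  27.]
shift [  2.7   1.7 219.6] turn [-0.0012  0.0002  0.0062]
```

Call:
jog_arm(
  rows=[
    [[0,0,0],[0,0,0]],
    [[0,0,0],[0,0,0]],
    [[0,0,0],[0,0,0]],
  ],
)

```text
time: 1.85
tool_pos: [470.1, 45.1, 250.2]
tcp_rot: [180.0, -0.0, 62.5]
ft_force: [0.1, -0.1, 0.3]
finger_gap: 74.0
grip_force: 0.0
```

```bash
python3 - <<'E'
from h import *
snap("w1"); go(472.5,46.2,30,62)
E
python3 m1.py | head -20
```

```text
t 1.9 pos [470.2  45.  250.2] rot [179.99  -0.    62.44] gap 73.8 q [ -1. -13. 103.   0.  90.  27.]
shift [  2.1   1.5 220.2] turn [ 0.0001 -0.0001  0.0076]
z [472.90837416  47.06257674  69.96736916]
lid [472.45955205  46.2465597 ] 28.47920256237079 0.3631847585009603
[212 218 225] [480.  50.  71.]
[240 245 244] [456.  37.  71.]
[211 219 226] [491.  50.  69.]
[203 213 221] [467.  40.  71.]
[39 39 39] [488.  71.   7.]
scan ((582.7158813476562, -13.63531494140625), (74.7967300415039, 55.594364166259766), 61.93775177001953) [[540.5933    -33.56037  ]
 [589.6518    -59.71366  ]
 [624.83844     6.2897415]
 [575.77997    32.44303  ]]
edge -29.488895 [548.0465    27.749752]
edge -27.471891 [525.8682    -9.409643]
pad minenc ((475.701904296875, 42.2529411315918), 39.95279312133789)
strip n 219 mean [456.71683235  36.14145282] ang from centre -147.30396802654397 rad 18.706854590799196 rect ((456.5934143066406, 35.98157501220703), (19.588550567626953, 12.416704177856445), 33.61233139038086) line 31.827333
strip n 214 mean [456.55947437  36.06757487] ang from centre -147.37325424807116 rad 18.879200261998623 rect ((456.43896484375, 35.93573760986328), (19.010950088500977, 12.218316078186035), 31.928892135620117) line 31.537632
[[224 220 219 219 218 218 219 215 220 218 217 217 218 219 222]
 [222 219 219 217 219 222 227 247 240 204 219 220 222 222 222]
 [228 219 220 222 219 216 246 244 245 249 216 221 221 223 221]
 [217 224 219 217 216 237 243 242 242 244 246 243 219 221 221]
```

Call:
jog_arm(
  rows=[
    [[2.1,1.5,30],[0,0,0.007]],
    [[2.1,1.5,70],[0,0,0.007]],
    [[2.1,1.5,110],[0,0,0.007]],
    [[2.1,1.5,150],[0,0,0.007]],
    [[2.1,1.5,185],[0,0,0.007]],
    [[2.1,1.5,210],[0,0,0.007]],
    [[2.1,1.5,220],[0,0,0.007]],
    [[2.1,1.5,220],[0,0,0.007]],
    [[2.1,1.5,220],[0,0,0.007]],
  ],
)

```text
time: 2.8
tool_pos: [473.7, 45.6, 31.5]
tcp_rot: [179.9, -0.0, 62.0]
ft_force: [-0.8, 0.7, 0.0]
finger_gap: 73.8
grip_force: 0.0
```

Call:
jog_arm(
  rows=[
    [[0,0,0],[0,0,0]],
    [[0,0,0],[0,0,0]],
    [[0,0,0],[0,0,0]],
    [[0,0,0],[0,0,0]],
    [[0,0,0],[0,0,0]],
    [[0,0,0],[0,0,0]],
    [[0,0,0],[0,0,0]],
    [[0,0,0],[0,0,0]],
  ],
  grip=45,
  force=30,
)

```text
time: 3.6
tool_pos: [474.3, 45.5, 32.2]
tcp_rot: [179.8, -0.1, 61.9]
ft_force: [-0.9, 0.8, 5.2]
finger_gap: 54.9
grip_force: 31.6
```

```bash
python3 -c "
from h import *
go(475.4,44,32,62+119.4)"
```

```text
t 3.6 pos [474.3  45.5  32.2] rot [ 1.7983e+02 -1.0000e-01  6.1950e+01] gap 54.9 q [ -1.  -0. 115.   0.  65.  27.]
shift [-0.8  1.7  0.2] turn [ 3.5000e-03  2.0000e-03 -2.0848e+00]
```

Call:
jog_arm(
  rows=[
    [[0,0,-2],[0,0,0]],
    [[-0.3,0.5,-3],[0,0,-0.06]],
    [[-0.8,1.7,-3],[0,0,-0.18]],
    [[-0.8,1.7,-3],[0,0,-0.3]],
    [[-0.8,1.7,-3],[0,0,-0.42]],
    [[-0.8,1.7,-3],[0,0,-0.54]],
    [[-0.8,1.7,-3],[0,0,-0.66]],
    [[-0.8,1.7,-3],[0,0,-0.78]],
    [[-0.8,1.7,-3],[0,0,-0.9]],
    [[-0.8,1.7,-3],[0,0,-1.02]],
  ],
  force=45,
)

```text
time: 4.6
tool_pos: [473.9, 43.9, 33.5]
tcp_rot: [180.0, 0.0, 120.7]
ft_force: [-0.8, -0.3, -2.9]
finger_gap: 54.7
grip_force: 47.8
```

Call:
jog_arm(
  rows=[
    [[0,0,0],[0,0,-0.12]],
    [[0,0,0],[0,0,-0.24]],
    [[0,0,0],[0,0,-0.36]],
    [[0,0,0],[0,0,-0.48]],
    [[0,0,0],[0,0,-0.6]],
    [[0,0,0],[0,0,-0.72]],
    [[0,0,0],[0,0,-0.84]],
    [[0,0,0],[0,0,-0.96]],
    [[0,0,0],[0,0,-1.04]],
    [[0,0,0],[0,0,-1.065]],
  ],
)

```text
time: 5.6
tool_pos: [473.9, 43.9, 33.5]
tcp_rot: [-180.0, 0.0, -178.5]
ft_force: [-0.6, 0.2, -2.4]
finger_gap: 54.7
grip_force: 47.8
```

Call:
jog_arm(
  rows=[
    [[0,0,0],[0,0,0]],
    [[0,0,0],[0,0,0]],
    [[0,0,0],[0,0,0]],
  ],
)

```text
time: 5.9
tool_pos: [473.8, 43.9, 33.2]
tcp_rot: [-180.0, 0.0, -178.7]
ft_force: [-0.1, -0.8, -3.0]
finger_gap: 54.9
grip_force: 47.8
```

```bash
python3 -c "
from h import *
go(475.4,44,32,62+119.4)"
```

```text
t 5.9 pos [473.8  43.9  33.2] rot [-180.      0.   -178.66] gap 54.9 q [ -1.  -0. 115.  -0.  65. -92.]
shift [-1.6  0.1  1.2] turn [-0.      0.0001 -0.0011]
```

Call:
jog_arm(
  rows=[
    [[-1,0,0],[0,0,0]],
    [[-1.6,0.1,0.7],[0,0,0]],
    [[-1.6,0.1,1.4],[0,0,0]],
    [[-1.6,0.1,2],[0,0,0]],
    [[-1.6,0.1,2],[0,0,0]],
  ],
)

```text
time: 6.4
tool_pos: [475.9, 44.0, 32.3]
tcp_rot: [-180.0, 0.0, -178.6]
ft_force: [-5.9, -0.5, 10.7]
finger_gap: 54.7
grip_force: 49.2
```

Call:
jog_arm(
  rows=[
    [[0,0,0],[0,0,0]],
    [[0,0,0],[0,0,0]],
    [[0,0,0],[0,0,0]],
    [[0,0,0],[0,0,0]],
  ],
  grip=68,
)

```text
time: 6.8
tool_pos: [475.4, 44.0, 31.0]
tcp_rot: [-180.0, -0.0, -178.6]
ft_force: [0.1, -0.2, -0.4]
finger_gap: 67.6
grip_force: 0.0
```

Call:
jog_arm(
  rows=[
    [[0,0,-20],[0,0,0]],
    [[0,0,-60],[0,0,0]],
    [[0,0,-110],[0,0,0]],
    [[0,0,-160],[0,0,0]],
    [[0,0,-200],[0,0,0]],
    [[0,0,-218],[0,0,0]],
    [[0,0,-218],[0,0,0]],
    [[0,0,-218],[0,0,0]],
    [[0,0,-218],[0,0,0]],
    [[0,0,-218],[0,0,0]],
  ],
)

```text
time: 7.8
tool_pos: [474.4, 44.1, 247.1]
tcp_rot: [180.0, -0.2, -178.6]
ft_force: [0.7, -0.6, 0.1]
finger_gap: 67.9
grip_force: 0.0
```

Run:
```python
from h import *
snap("w2"); go(475.4,44,32,181.4)
```

```text
t 7.85 pos [474.6  44.  247.4] rot [ 1.8000e+02 -1.7000e-01 -1.7859e+02] gap 67.9 q [ -1. -12. 103.  -0.  90. -92.]
shift [-1.400e+00 -1.000e-01  2.154e+02] turn [ 0.0001 -0.0029  0.0002]
```

View pics/w2.png

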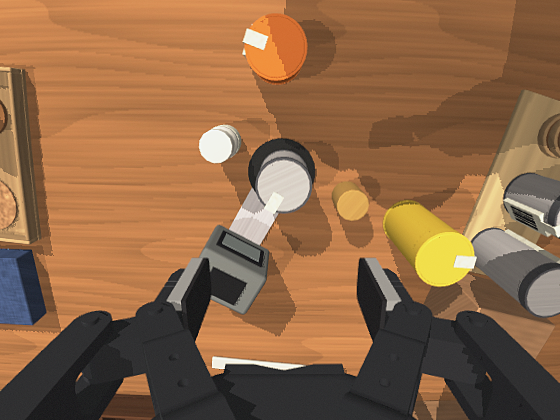

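The tin stands on the pad with its strip at (272,203) facing the scanner at (235,268). I'll measure the residual angle.

```bash
cat > m2.py <<'E'
import sys; from h import *
im,d,W,P=wl(sys.argv[1]); v,u=np.mgrid[:420,:560]; wx,wy,wz=W[...,0],W[...,1],W[...,2]; zt=float(sys.argv[2]); gx,gy=float(sys.argv[3]),float(sys.argv[4])
g=cv2.cvtColor(im,cv2.COLOR_BGR2GRAY)
lid=(np.hypot(wx-gx,wy-gy)<34)&(abs(wz-zt)<6)
c,rad,e,X=circ(lid,zt,P); print("lid",c,rad,e,np.median(wz[lid]))
for t in(228,236): strip(im,lid,zt,P,c,lambda im: im[...,1]>t)
sc=(abs(wz-78)<4)&(np.hypot(wx-582,wy+13)<60)
cs,_=cv2.findContours(sc.astype(np.uint8),0,cv2.CHAIN_APPROX_NONE); cc=max(cs,key=cv2.contourArea)[:,0]
print("scan",cv2.minAreaRect(ray("wrist",cc,78,P)[:,:2].astype(np.float32)))
pad=(np.hypot(wx-475,wy-43)<50)&(g<60)&(wz<15)
n,L,st,_=cv2.connectedComponentsWithStats(pad.astype(np.uint8)); i=1+np.argmax(st[1:,4])
h=cv2.convexHull(ray("wrist",np.argwhere(L==i)[:,::-1],4,P)[:,:2].astype(np.float32))[:,0]; print("pad",cv2.minEnclosingCircle(h))
E
python3 m2.py w2.npz 69 475 44
```

```text
lid [477.36963132  44.55320277] 28.494132478385705 0.3839807621498557 69.96542071712739
strip n 214 mean [493.85103263  35.6117901 ] ang from centre -28.48050922270614 rad 18.750611984959058 rect ((494.1458740234375, 35.584442138671875), (12.156020164489746, 19.113698959350586), 61.395477294921875) line -32.248913
strip n 204 mean [494.10514712  35.48709933] ang from centre -28.445661223134252 rad 19.033436911871867 rect ((494.1868896484375, 35.54949188232422), (11.824773788452148, 19.00921058654785), 61.38705062866211) line -32.281948
scan ((581.2794799804688, -15.298473358154297), (75.17811584472656, 56.20115280151367), 61.54149627685547)
pad ((475.2340393066406, 42.04743576049805), 39.89462661743164)
```

```bash
python3 -c "
from h import *
go(476.5,44.3,30,181.4)"
```

```text
t 7.85 pos [474.6  44.  247.4] rot [ 1.8000e+02 -1.7000e-01 -1.7859e+02] gap 67.9 q [ -1. -12. 103.  -0.  90. -92.]
shift [-2.600e+00  2.000e-01  2.174e+02] turn [ 0.0001 -0.0029  0.0002]
```

Call:
jog_arm(
  rows=[
    [[-1.5,0.2,30],[0,0,0]],
    [[-1.5,0.2,70],[0,0,0]],
    [[-1.5,0.2,110],[0,0,0]],
    [[-1.5,0.2,150],[0,0,0]],
    [[-1.5,0.2,185],[0,0,0]],
    [[-1.5,0.2,210],[0,0,0]],
    [[-1.5,0.2,218],[0,0,0]],
    [[-1.5,0.2,218],[0,0,0]],
    [[-1.5,0.2,218],[0,0,0]],
  ],
)

```text
time: 8.75
tool_pos: [477.8, 44.3, 32.2]
tcp_rot: [-180.0, 0.1, -178.6]
ft_force: [-0.3, -0.6, 0.2]
finger_gap: 68.2
grip_force: 0.0
```

Call:
jog_arm(
  rows=[
    [[0,0,0],[0,0,0]],
    [[0,0,0],[0,0,0]],
    [[0,0,0],[0,0,0]],
    [[0,0,0],[0,0,0]],
    [[0,0,0],[0,0,0]],
    [[0,0,0],[0,0,0]],
  ],
  grip=45,
  force=45,
)

```text
time: 9.35
tool_pos: [478.7, 44.2, 33.3]
tcp_rot: [-180.0, 0.2, -178.6]
ft_force: [-1.3, 1.3, 5.8]
finger_gap: 54.6
grip_force: 48.6
```

Call:
jog_arm(
  rows=[
    [[0,0,-10],[0,0,0]],
    [[0,0,-35],[0,0,0]],
    [[0,0,-75],[0,0,0]],
    [[0,0,-115],[0,0,0]],
    [[0,0,-140],[0,0,0]],
    [[0,0,-145],[0,0,0]],
    [[0,0,-145],[0,0,0]],
  ],
)

```text
time: 10.05
tool_pos: [477.4, 44.3, 177.0]
tcp_rot: [-180.0, 0.1, -178.6]
ft_force: [-0.3, -0.3, -2.9]
finger_gap: 54.6
grip_force: 48.3
```

Run:
```python
from h import *
f=np.load("top0.npz"); im=f["im"]; hs=cv2.cvtColor(im,cv2.COLOR_BGR2HSV)
# cork by circle edge, tray rim by colour
g=cv2.cvtColor(im,cv2.COLOR_BGR2GRAY)
roi=cv2.resize(im[195:290,370:440],None,fx=6,fy=6,interpolation=2); cv2.imwrite("pics/cork.png",roi)
print([im[v,u] for v,u in((218,404),(212,398),(238,404),(218,388),(230,410))])
c=cv2.HoughCircles(cv2.cvtColor(roi,cv2.COLOR_BGR2GRAY),3,1.5,60,param1=80,param2=20,minRadius=75,maxRadius=95)
if c is not None:
  for x,y,rr in c[0][:4]: print((x,y,rr),ray("top",[((x+.5)/6+370-.5,(y+.5)/6+195-.5)],8)[0],rr/6*1205/461)
go(470,-100,177,181.4)
```

```text
[array([ 93, 144, 207], dtype=uint8), array([ 96, 148, 216], dtype=uint8), array([107, 162, 211], dtype=uint8), array([110, 169, 220], dtype=uint8), array([ 82, 131, 186], dtype=uint8)]
(np.float32(219.75), np.float32(144.75), np.float32(90.75)) [ 524.91629091 -330.82869623    8.        ] 39.534977
(np.float32(164.25), np.float32(299.25), np.float32(82.5)) [ 457.62281342 -302.94571372    8.        ] 35.94089
(np.float32(167.25), np.float32(441.75), np.float32(92.4)) [ 395.70740526 -301.65281384    8.        ] 40.253796
(np.float32(204.75), np.float32(387.75), np.float32(90.75)) [ 418.68367281 -319.18832969    8.        ] 39.534977
t 10.05 pos [477.4  44.3 177. ] rot [-1.8000e+02  1.2000e-01 -1.7859e+02] gap 54.6 q [ -1. -10. 108.   0.  82. -92.]
shift [  10.9 -144.1   -0. ] turn [-0.0001  0.0021  0.0002]
```

View pics/cork.png

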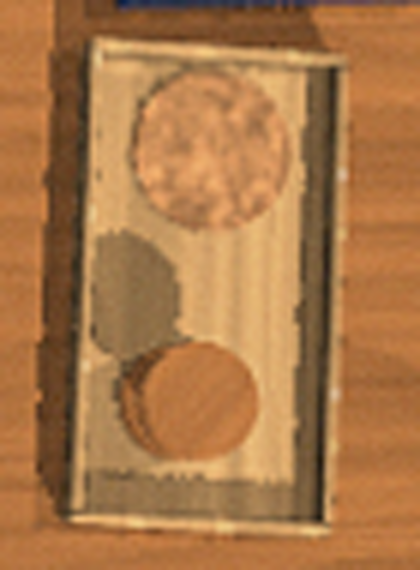

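The crop shows the cork disc at about (211,149) in the crop, which is roughly (523,-327) in world coordinates, and the reel at (200,400). I'll carry the tin there and check from the wrist.

Call:
jog_arm(
  rows=[
    [[-4,-15,0],[0,0,0]],
    [[-12,-45,0],[0,0,0]],
    [[-24,-85,0],[0,0,0]],
    [[-36,-130,0],[0,0,0]],
    [[-48,-175,0],[0,0,0]],
    [[-60,-220,0],[0,0,0]],
    [[-72,-265,0],[0,0,0]],
    [[-84,-310,0],[0,0,0]],
    [[-96,-350,0],[0,0,0]],
    [[-103,-372,0],[0,0,0]],
  ],
)

```text
time: 11.05
tool_pos: [587.7, -327.7, 172.2]
tcp_rot: [179.9, -0.2, -178.7]
ft_force: [0.1, 1.1, -2.8]
finger_gap: 54.9
grip_force: 48.5
```

Call:
jog_arm(
  rows=[
    [[0,0,0],[0,0,0]],
    [[0,0,0],[0,0,0]],
    [[0,0,0],[0,0,0]],
    [[0,0,0],[0,0,0]],
  ],
)

```text
time: 11.45
tool_pos: [588.7, -323.7, 175.5]
tcp_rot: [180.0, -0.1, -178.5]
ft_force: [0.0, 0.4, -1.7]
finger_gap: 54.8
grip_force: 48.5
```

Run:
```python
from h import *
snap("w3"); go(523,-327,177,181.4)
```

```text
t 11.5 pos [ 589.  -323.8  175.9] rot [ 1.7998e+02 -2.0000e-02 -1.7852e+02] gap 54.6 q [ -33.   20.   76.    0.   84. -125.]
shift [66.  -1.5 -1. ] turn [ 0.0003 -0.0004  0.0014]
```

View pics/w3.png

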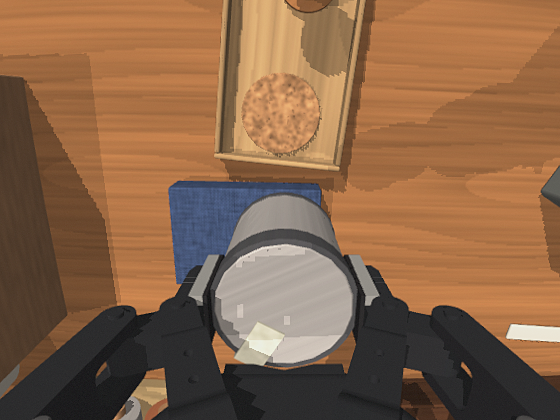

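The cork disc is in full view at (281,114), spanning columns 242–320 and rows 73–155, and the tin is held upright above the book.

Run:
```python
from h import *
im,d,W,P=wl("w3.npz")
X=ray("wrist",[(242,113),(320,112),(281,73),(282,155),(281,114)],8,P)[:,:2]; print(X, (X[0]+X[1])/2,(X[2]+X[3])/2)
g=cv2.GaussianBlur(im,(3,3),0)[60:168,228:336]
k=cv2.HoughCircles(g[...,0].copy(),3,1,40,param1=60,param2=15,minRadius=36,maxRadius=43)
for x,y,q in k[0][:2]: print(x,y,q,ray("wrist",[(x+228,y+60)],8,P)[0])
f=np.load("w3.npz"); z=np.median(W[290:320,260:310,2]); print("lid z",z)
v,u=np.mgrid[:420,:560]
X=ray("wrist",[(215,303),(356,303),(285,243),(285,366)],z,P)[:,:2]; print("lid",(X[0]+X[1])/2,(X[2]+X[3])/2, X[0]-X[1],X[2]-X[3])
```

```text
[[ 521.77282386 -362.41232656]
 [ 519.03262503 -291.27163364]
 [ 486.46382441 -327.65018007]
 [ 559.27984117 -324.93505949]
 [ 521.79441749 -326.78893848]] [ 520.40272444 -326.8419801 ] [ 522.87183279 -326.29261978]
53.5 51.5 39.1 [ 519.56981109 -326.38727462    8.        ]
lid z 211.96933487265898
lid [ 585.04664682 -322.08658629] [ 587.60501782 -322.20780314] [  1.38720124 -53.09767324] [-54.27867292  -1.50968657]
```

Call:
jog_arm(
  rows=[
    [[15,-0.5,0],[0,0,0]],
    [[40,-1.5,0],[0,0,0]],
    [[60,-2,5],[0,0,0]],
    [[66,-2,25],[0,0,0]],
    [[66,-2,55],[0,0,0]],
    [[66,-2,85],[0,0,0]],
    [[66,-2,112],[0,0,0]],
    [[66,-2,128],[0,0,0]],
    [[66,-2,133],[0,0,0]],
    [[66,-2,133],[0,0,0]],
  ],
)

```text
time: 12.5
tool_pos: [523.1, -328.4, 43.1]
tcp_rot: [180.0, -0.0, -178.6]
ft_force: [0.5, 0.2, -2.2]
finger_gap: 54.9
grip_force: 48.5
```

Call:
jog_arm(
  rows=[
    [[0,0,0],[0,0,0]],
    [[0,0,0],[0,0,0]],
    [[0,0,0],[0,0,0]],
  ],
)

```text
time: 12.8
tool_pos: [523.9, -329.3, 44.6]
tcp_rot: [-179.9, 0.1, -178.6]
ft_force: [0.2, 0.2, -2.6]
finger_gap: 54.8
grip_force: 48.5
```

Call:
jog_arm(
  rows=[
    [[0.5,1,2.5],[0,0,0]],
    [[0.9,1.8,4.5],[0,0,0]],
    [[0.9,1.8,6],[0,0,0]],
    [[0.9,1.8,7],[0,0,0]],
    [[0.9,1.8,7.5],[0,0,0]],
    [[0.9,1.8,7.5],[0,0,0]],
  ],
)

```text
time: 13.4
tool_pos: [522.3, -327.0, 37.3]
tcp_rot: [-180.0, 0.0, -178.6]
ft_force: [-7.0, 4.9, 12.2]
finger_gap: 54.7
grip_force: 50.1
```

Call:
jog_arm(
  rows=[
    [[0,0,0],[0,0,0]],
    [[0,0,0],[0,0,0]],
    [[0,0,0],[0,0,0]],
    [[0,0,0],[0,0,0]],
    [[0,0,0],[0,0,0]],
  ],
  grip=72,
)

```text
time: 13.9
tool_pos: [522.1, -326.9, 35.4]
tcp_rot: [180.0, -0.0, -178.6]
ft_force: [-0.0, 1.5, 0.1]
finger_gap: 71.9
grip_force: 0.0
```

Call:
jog_arm(
  rows=[
    [[0,0,-20],[0,0,0]],
    [[0,0,-60],[0,0,0]],
    [[0,0,-110],[0,0,0]],
    [[0,0,-160],[0,0,0]],
    [[0,0,-200],[0,0,0]],
    [[0,0,-218],[0,0,0]],
    [[0,0,-218],[0,0,0]],
    [[0,0,-218],[0,0,0]],
  ],
)

```text
time: 14.7
tool_pos: [522.1, -326.9, 253.1]
tcp_rot: [180.0, -0.0, -178.6]
ft_force: [-0.6, 0.5, -0.1]
finger_gap: 71.9
grip_force: 0.0
```

Run:
```python
from h import *
snap("w4"); im,d,W,P=wl("w4.npz"); lid=(np.hypot(W[...,0]-522,W[...,1]+326)<36)&(abs(W[...,2]-73)<6)
c=circ(lid,73,P); print(c[:3],np.median(W[lid],0)); 
# tray-side cork remains visible? 
go(490,200,250,110)
# tall tin / board from top
f=np.load("top0.npz");
```

```text
(array([ 521.23497624, -326.37132977]), np.float64(28.430290786774464), np.float64(0.42414217627059686)) [ 520.25546143 -326.33480909   73.94391029]
t 14.75 pos [ 521.6 -326.5  251.8] rot [ 1.7992e+02 -1.1000e-01 -1.7859e+02] gap 72.4 q [ -37.   10.   81.   -0.   90. -128.]
shift [ 18.6 527.1   2.6] turn [ 1.0000e-04 -2.5000e-03  1.2464e+00]
```

The squat tin is standing centred on the cork (lid z≈73). Next is the tall tin.

Call:
jog_arm(
  rows=[
    [[-54,625,-48],[0,0,0.234]],
    [[-54,625,-48],[0,0,0.234]],
    [[-54,625,-48],[0,0,0.234]],
    [[-54,625,-48],[0,0,0.234]],
    [[-54,625,-48],[0,0,0.234]],
    [[-54,625,-48],[0,0,0.234]],
    [[-54,625,-48],[0,0,0.234]],
    [[-54,625,-48],[0,0,0.234]],
    [[-54,625,-48],[0,0,0.234]],
    [[-54,625,-48],[0,0,0.234]],
  ],
)

```text
time: 15.75
tool_pos: [551.6, 172.4, 289.2]
tcp_rot: [-179.9, -0.2, 168.0]
ft_force: [0.9, -0.6, 0.0]
finger_gap: 72.1
grip_force: 0.0
```

```bash
python3 -c "
from h import *
go(560,300,300,168)"
```

```text
t 15.75 pos [551.6 172.4 289.2] rot [-179.91   -0.2   168.  ] gap 72.1 q [ 12.   3.  84.  -0.  93. -66.]
shift [ 18.4 126.6 -10.9] turn [-0.0016 -0.0034  0.    ]
```

Call:
jog_arm(
  rows=[
    [[18,126,-10],[0,0,0]],
    [[18,126,-10],[0,0,0]],
    [[18,126,-10],[0,0,0]],
    [[18,126,-10],[0,0,0]],
    [[18,126,-10],[0,0,0]],
    [[18,126,-10],[0,0,0]],
    [[18,126,-10],[0,0,0]],
  ],
)

```text
time: 16.45
tool_pos: [561.5, 296.1, 301.1]
tcp_rot: [-180.0, -0.0, 167.9]
ft_force: [0.3, -0.1, -0.0]
finger_gap: 72.1
grip_force: 0.0
```

Run:
```python
from h import *
snap("w5"); go(560,300,300,168)
```

```text
t 16.5 pos [561.6 296.2 301.4] rot [-1.7997e+02 -2.0000e-02  1.6790e+02] gap 72.0 q [ 23.  12.  73.  -0.  95. -55.]
shift [2.3 3.4 1.4] turn [-0.0004 -0.0004 -0.0017]
```

View pics/w5.png

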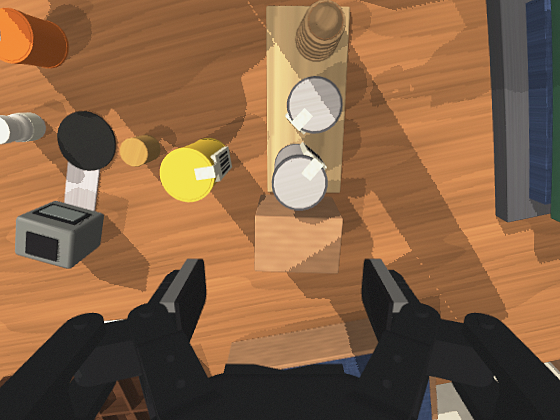

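The wrist view shows the tall tin's lid at (300,182) with its strip at (315,168), next to the carton. The empty pad is fully visible at (87,140).

Run:
```python
from h import *
im,d,W,P=wl("w5.npz"); v,u=np.mgrid[:420,:560]; g=cv2.cvtColor(im,cv2.COLOR_BGR2GRAY)
lid=(np.hypot(u-300,v-182)<33)&(abs(W[...,2]-118)<7)
c,rad,e,X=circ(lid,118,P); print(c,rad,e,np.median(W[lid],0))
for t in(228,236): strip(im,lid,118,P,c,lambda im: im[...,1]>t)
pad=(np.hypot(u-87,v-140)<36)&(g<70)
print("pad",circ(pad,4,P)[:3])
lid2=(np.hypot(u-314,v-105)<33)&(abs(W[...,2]-93)<7); print("mid",circ(lid2,93,P)[:3])
sc=(abs(W[...,2]-78)<5)&(np.hypot(u-60,v-235)<60)
cs,_=cv2.findContours(sc.astype(np.uint8),0,cv2.CHAIN_APPROX_NONE); cc=max(cs,key=cv2.contourArea)[:,0]
print("scan",cv2.minAreaRect(ray("wrist",cc,78,P)[:,:2].astype(np.float32)))
```

```text
[566.14679813 312.26749786] 28.49497993181123 0.36360847888355086 [565.22948859 312.38972348 118.97777792]
strip n 226 mean [555.10696277 326.87203108] ang from centre 127.08630534797253 rad 18.307658380847222 rect ((554.8875732421875, 326.9375), (12.365659713745117, 19.490461349487305), 38.08220672607422) line -54.551838
strip n 215 mean [554.86729322 326.99765325] ang from centre 127.44281295184346 rad 18.552754750646873 rect ((554.62548828125, 327.05841064453125), (11.858588218688965, 18.964059829711914), 38.307029724121094) line -56.158997
pad (array([475.62088661,  42.68604649]), np.float64(39.79435668306923), np.float64(0.5509281161433447))
mid (array([494.87166642, 343.4909198 ]), np.float64(28.177124559618235), np.float64(0.3224639289052456))
scan ((582.984375, -12.514610290527344), (77.40403747558594, 57.135528564453125), 61.924034118652344)
```

Call:
jog_arm(
  rows=[
    [[-0.5,8,0],[0,0,0]],
    [[-1,16.7,20],[0,0,0]],
    [[-1,16.7,60],[0,0,0]],
    [[-1,16.7,100],[0,0,0]],
    [[-1,16.7,140],[0,0,0]],
    [[-1,16.7,180],[0,0,0]],
    [[-1,16.7,210],[0,0,0]],
    [[-1,16.7,223],[0,0,0]],
    [[-1,16.7,223],[0,0,0]],
    [[-1,16.7,223],[0,0,0]],
  ],
)

```text
time: 17.5
tool_pos: [567.0, 314.1, 80.5]
tcp_rot: [179.9, 0.1, 168.0]
ft_force: [0.5, 0.6, 0.9]
finger_gap: 72.3
grip_force: 0.0
```

Call:
jog_arm(
  rows=[
    [[0,0,0],[0,0,0]],
    [[0,0,0],[0,0,0]],
    [[0,0,0],[0,0,0]],
    [[0,0,0],[0,0,0]],
    [[0,0,0],[0,0,0]],
    [[0,0,0],[0,0,0]],
    [[0,0,0],[0,0,0]],
  ],
  grip=45,
  force=50,
)

```text
time: 18.2
tool_pos: [567.7, 314.2, 82.0]
tcp_rot: [179.9, 0.2, 168.0]
ft_force: [-1.6, -1.7, 7.0]
finger_gap: 55.1
grip_force: 52.5
```

Call:
jog_arm(
  rows=[
    [[0,0,-8],[0,0,0]],
    [[0,0,-25],[0,0,0]],
    [[0,0,-60],[0,0,0]],
    [[0,0,-100],[0,0,0]],
    [[0,0,-125],[0,0,0]],
    [[0,0,-130],[0,0,0]],
    [[0,0,-130],[0,0,0]],
    [[0,0,-130],[0,0,0]],
  ],
)

```text
time: 19.0
tool_pos: [564.9, 313.2, 206.8]
tcp_rot: [-179.9, -0.1, 168.0]
ft_force: [-0.3, -0.7, -4.3]
finger_gap: 55.0
grip_force: 53.8
```

```bash
python3 -c "
from h import *
go(475.5,42.8,210,12)"
```

```text
t 19.0 pos [564.9 313.2 206.8] rot [-1.7991e+02 -1.3000e-01  1.6800e+02] gap 55.0 q [ 24.  15.  79.   0.  86. -54.]
shift [  31.3 -283.1   -2.6] turn [-3.6000e-03  1.6000e-03  2.7227e+00]
```

Call:
jog_arm(
  rows=[
    [[1,-8,0],[0,0,0.05]],
    [[4,-30,0],[0,0,0.17]],
    [[8,-65,0],[0,0,0.3]],
    [[12,-105,0],[0,0,0.43]],
    [[16,-145,0],[0,0,0.56]],
    [[20,-185,0],[0,0,0.69]],
    [[24,-220,0],[0,0,0.82]],
    [[28,-252,0],[0,0,0.95]],
    [[31,-275,0],[0,0,1.08]],
    [[31,-283,0],[0,0,1.21]],
  ],
)

```text
time: 20.0
tool_pos: [474.6, 41.2, 206.2]
tcp_rot: [-179.7, -0.0, 98.3]
ft_force: [-1.0, 0.2, -3.8]
finger_gap: 54.8
grip_force: 54.0
```

Call:
jog_arm(
  rows=[
    [[0,0,0],[0,0,0.13]],
    [[0,0,0],[0,0,0.26]],
    [[0,0,0],[0,0,0.39]],
    [[0,0,0],[0,0,0.52]],
    [[0,0,0],[0,0,0.65]],
    [[0,0,0],[0,0,0.78]],
    [[0,0,0],[0,0,0.91]],
    [[0,0,0],[0,0,1.04]],
    [[0,0,0],[0,0,1.17]],
    [[0,0,0],[0,0,1.3]],
  ],
)

```text
time: 21.0
tool_pos: [475.2, 43.3, 206.2]
tcp_rot: [-179.9, 0.2, 23.9]
ft_force: [-0.2, -0.2, -2.5]
finger_gap: 54.9
grip_force: 54.0
```

Call:
jog_arm(
  rows=[
    [[0,0,0],[0,0,0.12]],
    [[0,0,0],[0,0,0.19]],
    [[0,0,0],[0,0,0.212]],
    [[0,0,0],[0,0,0.212]],
    [[0,0,0],[0,0,0.212]],
  ],
)

```text
time: 21.5
tool_pos: [476.2, 43.3, 207.9]
tcp_rot: [-180.0, 0.1, 12.1]
ft_force: [0.4, 0.0, -3.0]
finger_gap: 55.2
grip_force: 54.0
```

Run:
```python
from h import *
snap("w6"); go(475.5,42.8,85,12)
im,d,W,P=wl("w6.npz"); v,u=np.mgrid[:420,:560]
m=(np.hypot(W[...,0]-475,W[...,1]-43)<45)&(W[...,2]>225)&(v>150); g=W[m]; z=np.median(g[:,2]); print(m.sum(),z)
lid=m&(abs(W[...,2]-z)<5); c,rad,e,X=circ(lid,z,P); print("lid",c,rad,e)
strip(im,lid,z,P,c,lambda im: im[...,1]>236)
```

```text
t 21.55 pos [476.4  43.2 208.1] rot [-1.7999e+02  6.0000e-02  1.2120e+01] gap 54.8 q [ -1. -11. 106.  -0.  85.  77.]
shift [ -0.8   0.3 123.1] turn [-0.0002  0.001   0.0022]
40977 257.23539002857
lid [490.76604526  10.30044678] 7.5332179659856 1.8114362949761658Traceback (most recent call last):
  File "<stdin>", line 6, in <module>
  File "h.py", line 30, in strip
    n,L,st,_=cv2.connectedComponentsWithStats(k.astype(np.uint8)); i=1+np.argmax(st[1:,4])
                                                                       ~~~~~~~~~^^^^^^^^^^
    return _wrapfunc(a, 'argmax', axis=axis, out=out, **kwds)
    return bound(*args, **kwds)
ValueError: attempt to get argmax of an empty sequence
```

View pics/w6.png

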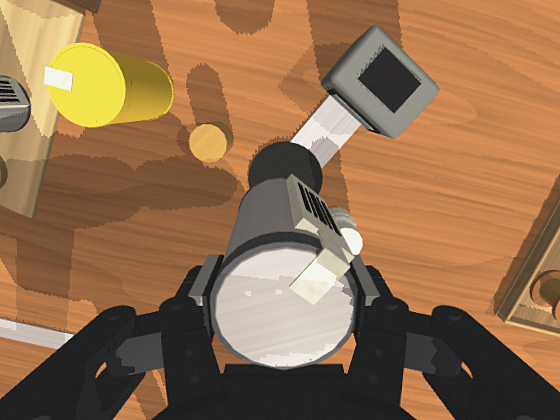

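The tin is held upright over the pad, its strip running from (300,290) to the rim near (340,250), roughly towards the scanner at (380,80). I'll check the angle in the lid plane.

Run:
```python
from h import *
im,d,W,P=wl("w6.npz"); print("zlid",np.median(W[300:340,260:300,2]))
z=244; X=ray("wrist",[(215,303),(356,303),(285,243),(285,367)],z,P)[:,:2]; c=np.array([(X[2]+X[3])[0]/2,(X[0]+X[1])[1]/2]); print("c",c,X)
v,u=np.mgrid[:420,:560]; lid=(np.hypot(u-285,v-305)<58)
h=cv2.cvtColor(im,cv2.COLOR_BGR2HSV); 
for p in((318,282),(305,292),(250,320),(285,300)): print(im[p[1],p[0]])
strip(im,lid,z,P,c,lambda im:(im.max(2).astype(int)-im.min(2)>12)&(im.min(2)>150)&(im[...,1]>im[...,0].astype(int)+8)&(im[...,2].astype(int)-im[...,1]<9))
```

```text
zlid 245.28394244088645
c [477.66231203  44.20301682] [[474.87791591  70.24121451]
 [486.07333353  18.16481914]
 [504.55627554  49.63723534]
 [450.76834852  37.9508819 ]]
[221 237 241]
[220 237 240]
[191 202 212]
[193 204 213]
strip n 1096 mean [466.2276382   34.60123619] ang from centre -139.97957021429465 rad 14.931374919680449 rect ((466.572265625, 37.16938781738281), (17.07185173034668, 35.22103500366211), 22.381223678588867) line -57.84868
```

Run:
```python
from h import *
im,d,W,P=wl("w6.npz"); z=244; c=np.array([477.3,44.0])
v,u=np.mgrid[:420,:560]; lid=(np.hypot(u-285,v-305)<58)&(u>278)&(v<305)
strip(im,lid,z,P,c,lambda im:(im[...,1]>228))
print(im[262:302:6,285:340:6,1])
```

```text
strip n 1080 mean [491.48028308  36.01145419] ang from centre -29.394991440964382 rad 16.27566565389169 rect ((491.6533203125, 35.8354606628418), (11.940832138061523, 15.297955513000488), 62.30413818359375) line -20.068287
[[221 221 222 222 229 246 213 208 207 207]
 [223 223 225 228 246 245 245 203 209 209]
 [225 225 227 247 244 245 245 245 247 208]
 [202 202 240 232 238 241 246 245 243 159]
 [203 238 233 236 229 237 237 240 200 226]
 [207 207 242 239 233 231 231 198 202 199]
 [199 205 204 208 234 238 200 205 203 202]]
```

Call:
jog_arm(
  rows=[
    [[-0.8,0.4,8],[0,0,0]],
    [[-1.5,0.7,25],[0,0,0]],
    [[-1.5,0.7,50],[0,0,0]],
    [[-1.5,0.7,80],[0,0,0]],
    [[-1.5,0.7,105],[0,0,0]],
    [[-1.5,0.7,118],[0,0,0]],
    [[-1.5,0.7,123],[0,0,0]],
    [[-1.5,0.7,123],[0,0,0]],
    [[-1.5,0.7,123],[0,0,0]],
    [[-1.5,0.7,123],[0,0,0]],
  ],
)

```text
time: 22.55
tool_pos: [476.6, 42.2, 87.3]
tcp_rot: [180.0, -0.1, 12.0]
ft_force: [0.7, -0.7, -2.8]
finger_gap: 55.0
grip_force: 54.0
```

```bash
python3 -c "
from h import *
go(474.8,42.2,78,12)"
```

```text
t 22.55 pos [476.6  42.2  87.3] rot [ 1.7997e+02 -1.5000e-01  1.2050e+01] gap 55.0 q [ -1.  -5. 113.   0.  71.  77.]
shift [-1.8 -0.3  9.3] turn [ 0.0006 -0.0026  0.0008]
```

Call:
jog_arm(
  rows=[
    [[-0.8,0,3],[0,0,0]],
    [[-1.5,0,6],[0,0,0]],
    [[-1.5,0,7.5],[0,0,0]],
    [[-1.5,0,8.5],[0,0,0]],
    [[-1.5,0,9.5],[0,0,0]],
    [[-1.5,0,9.5],[0,0,0]],
    [[-1.5,0,9.5],[0,0,0]],
  ],
)

```text
time: 23.25
tool_pos: [475.0, 42.3, 78.0]
tcp_rot: [-180.0, -0.1, 12.1]
ft_force: [-5.0, 2.0, 10.9]
finger_gap: 55.1
grip_force: 55.2
```

```bash
python3 -c "
from h import *
print(r.sense()['ft_force']); go(474.8,42.2,78,12)"
```

```text
[-5.0066974   1.99241326 10.89720324]
t 23.25 pos [475.   42.3  78. ] rot [-1.800e+02 -1.200e-01  1.205e+01] gap 55.1 q [ -1.  -4. 114.   0.  70.  77.]
shift [-0.2  0.   0. ] turn [-0.     -0.0021  0.0009]
```

It's seated. Release, rise and check.

Call:
jog_arm(
  rows=[
    [[0,0,0],[0,0,0]],
    [[0,0,0],[0,0,0]],
    [[0,0,0],[0,0,0]],
    [[0,0,0],[0,0,0]],
    [[0,0,0],[0,0,0]],
  ],
  grip=70,
)

```text
time: 23.75
tool_pos: [473.9, 41.9, 76.1]
tcp_rot: [-180.0, 0.0, 12.0]
ft_force: [0.9, -0.3, 0.4]
finger_gap: 70.4
grip_force: 0.0
```

Call:
jog_arm(
  rows=[
    [[0,0,-20],[0,0,0]],
    [[0,0,-60],[0,0,0]],
    [[0,0,-110],[0,0,0]],
    [[0,0,-160],[0,0,0]],
    [[0,0,-200],[0,0,0]],
    [[0,0,-220],[0,0,0]],
    [[0,0,-220],[0,0,0]],
    [[0,0,-220],[0,0,0]],
    [[0,0,-220],[0,0,0]],
    [[0,0,-220],[0,0,0]],
  ],
)

```text
time: 24.75
tool_pos: [473.1, 41.9, 294.4]
tcp_rot: [-180.0, 0.2, 12.0]
ft_force: [-1.3, 0.4, -0.3]
finger_gap: 70.1
grip_force: 0.0
```

```bash
python3 - <<'E'
from h import *
snap("w7"); go(475,43,300,12)
im,d=r.snapshot("top"); cv2.imwrite("pics/top1.png",im)
E
python3 m2.py w7.npz 114 475 43
```

```text
t 24.8 pos [473.2  41.9 294.6] rot [-1.7997e+02  1.5000e-01  1.2050e+01] gap 69.8 q [ -1. -13.  99.  -0.  95.  77.]
shift [ 1.9 -0.7 -5.4] turn [-0.0006  0.0026  0.0008]
lid [476.24682121  45.92057334] 28.418266605473505 0.3653502089159949 114.90889900159573
strip n 237 mean [492.50763973  37.28630817] ang from centre -27.967671375556318 rad 18.410995467736527 rect ((492.6604309082031, 37.40070724487305), (12.746468544006348, 19.49814224243164), 62.26016616821289) line -25.697924
strip n 224 mean [492.77774049  37.18662942] ang from centre -27.849280126062116 rad 18.696338383891536 rect ((492.7684326171875, 37.22273254394531), (11.765780448913574, 19.09211540222168), 63.56939697265625) line -25.404829
scan ((583.3351440429688, -14.965133666992188), (75.95120239257812, 54.403724670410156), 61.51701354980469)
pad ((476.4829406738281, 41.774349212646484), 39.67353820800781)
```

View pics/w7.png

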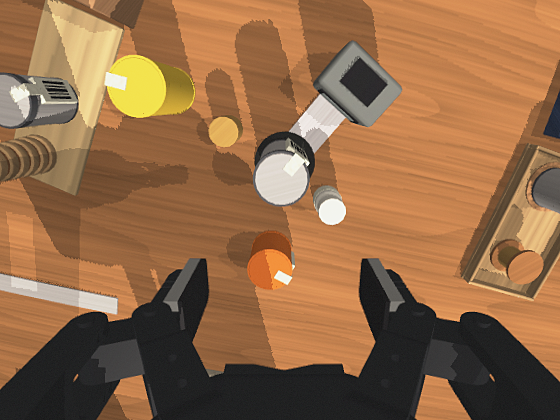

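The tall tin stands on the pad at about (282,178) with its strip facing the scanner, and the neighbours look undisturbed. I'll let it settle and re-measure the centring.

Call:
jog_arm(
  rows=[
    [[0,0,0],[0,0,0]],
    [[0,0,0],[0,0,0]],
    [[0,0,0],[0,0,0]],
    [[0,0,0],[0,0,0]],
  ],
)

```text
time: 25.25
tool_pos: [473.9, 41.9, 296.2]
tcp_rot: [-180.0, -0.0, 12.0]
ft_force: [-1.0, 0.6, 0.1]
finger_gap: 70.1
grip_force: 0.0
```

```bash
python3 - <<'E'
from h import *
snap("w8"); go(475,43,300,102)
E
python3 m2.py w8.npz 114 475 43
```

```text
t 25.3 pos [473.9  41.9 296.3] rot [180.    -0.    12.05] gap 70.3 q [ -1. -13.  98.  -0.  95.  77.]
shift [ 1.3 -0.8 -3.7] turn [ 0.    0.   -1.57]
lid [476.1859415   45.93641051] 28.364958993874748 0.3743932288723061 114.87609543429511
strip n 238 mean [492.56865092  37.26556767] ang from centre -27.890834023103128 rad 18.535821634561216 rect ((492.4402770996094, 37.09162521362305), (12.464028358459473, 19.613569259643555), 62.59223556518555) line -25.851803
strip n 226 mean [492.70309054  37.17902546] ang from centre -27.93251518233668 rad 18.69513320335527 rect ((492.6722412109375, 37.16572952270508), (11.862883567810059, 19.270793914794922), 62.59908676147461) line -25.65583
scan ((583.1585083007812, -14.8709716796875), (75.86233520507812, 54.59541320800781), 61.52410888671875)
pad ((476.0364685058594, 42.20954513549805), 39.9964485168457)
```

Call:
jog_arm(
  rows=[
    [[0,0,0],[0,0,-1.3]],
    [[0,0,0],[0,0,-1.3]],
    [[0,0,0],[0,0,-1.3]],
    [[0,0,0],[0,0,-1.3]],
    [[0,0,0],[0,0,-1.3]],
    [[0,0,0],[0,0,-1.3]],
    [[0,0,0],[0,0,-1.3]],
    [[0,0,0],[0,0,-1.3]],
    [[0,0,0],[0,0,-1.3]],
    [[0,0,0],[0,0,-1.3]],
  ],
)

```text
time: 26.3
tool_pos: [473.9, 41.9, 296.3]
tcp_rot: [180.0, 0.0, 86.6]
ft_force: [-0.4, 0.2, 0.0]
finger_gap: 69.8
grip_force: 0.0
```

Call:
jog_arm(
  rows=[
    [[0,0,0],[0,0,-1.3]],
    [[0,0,0],[0,0,-1.3]],
    [[0,0,0],[0,0,-1.3]],
    [[0,0,0],[0,0,-1.3]],
    [[0,0,0],[0,0,-1.3]],
    [[0,0,0],[0,0,-1.3]],
    [[0,0,0],[0,0,-1.3]],
    [[0,0,0],[0,0,-1.3]],
    [[0,0,0],[0,0,-1.3]],
    [[0,0,0],[0,0,-1.3]],
  ],
)

```text
time: 27.3
tool_pos: [473.9, 41.9, 296.3]
tcp_rot: [180.0, 0.0, 160.9]
ft_force: [0.0, 0.5, 0.4]
finger_gap: 70.1
grip_force: 0.0
```

Call:
jog_arm(
  rows=[
    [[0,0,0],[0,0,0]],
    [[0,0,0],[0,0,0]],
    [[0,0,0],[0,0,0]],
    [[0,0,0],[0,0,0]],
  ],
)

```text
time: 27.7
tool_pos: [473.9, 41.9, 296.2]
tcp_rot: [180.0, 0.0, 160.9]
ft_force: [1.0, -0.8, -0.2]
finger_gap: 70.1
grip_force: 0.0
```

```bash
python3 - <<'E'
from h import *
snap("w9"); go(475,43,300,102)
E
python3 m2.py w9.npz 114 475 43
```

```text
t 27.75 pos [473.9  41.9 296.2] rot [-180.     -0.    160.96] gap 70.3 q [ -1. -13.  98.  -0.  95. -72.]
shift [-0.7  1.4 -3.8] turn [-1.0000e-04 -0.0000e+00  1.0291e+00]
lid [476.49964375  46.0953241 ] 28.455372326507145 0.4024061249026239 115.00397616652293
strip n 208 mean [493.42485118  37.22440188] ang from centre -27.66015165666478 rad 19.109053036159636 rect ((493.5389709472656, 37.180633544921875), (11.939603805541992, 19.405410766601562), 62.332786560058594) line -26.147837
strip n 193 mean [493.72550755  37.22831848] ang from centre -27.23712457440786 rad 19.374059268918323 rect ((493.8380432128906, 37.14859390258789), (11.67657470703125, 18.841575622558594), 62.93709945678711) line -24.710009
scan ((581.347412109375, -14.727439880371094), (75.32228088378906, 55.584075927734375), 61.94474792480469)
pad ((475.3646240234375, 42.11825180053711), 39.96728515625)
```

Both opposed views agree that the label is square within about 1°, but the tin sits about 3 mm off the pad's centre in y. I'll nudge it by regripping gently.

Call:
jog_arm(
  rows=[
    [[-1,4.7,30],[0,0,0]],
    [[-1,4.7,70],[0,0,0]],
    [[-1,4.7,110],[0,0,0]],
    [[-1,4.7,150],[0,0,0]],
    [[-1,4.7,185],[0,0,0]],
    [[-1,4.7,207],[0,0,0]],
    [[-1,4.7,216],[0,0,0]],
    [[-1,4.7,216],[0,0,0]],
    [[-1,4.7,216],[0,0,0]],
    [[-1,4.7,216],[0,0,0]],
  ],
)

```text
time: 28.75
tool_pos: [477.9, 46.0, 82.2]
tcp_rot: [179.9, 0.2, 161.0]
ft_force: [-0.6, 0.6, -0.3]
finger_gap: 70.0
grip_force: 0.0
```

Call:
jog_arm(
  rows=[
    [[0,0,0],[0,0,0]],
    [[0,0,0],[0,0,0]],
    [[0,0,0],[0,0,0]],
    [[0,0,0],[0,0,0]],
    [[0,0,0],[0,0,0]],
    [[0,0,0],[0,0,0]],
  ],
  grip=45,
  force=25,
)

```text
time: 29.35
tool_pos: [477.7, 45.8, 81.9]
tcp_rot: [180.0, 0.2, 161.0]
ft_force: [-0.7, -1.4, 7.7]
finger_gap: 54.9
grip_force: 26.2
```

```bash
python3 -c "
from h import *
print(r.sense()['ft_force']);go(475.5,42.8,80,161)"
```

```text
[-0.66636647 -1.40945569  7.69823107]
t 29.35 pos [477.7  45.8  81.9] rot [1.7996e+02 1.6000e-01 1.6100e+02] gap 54.9 q [ -1.  -4. 113.  -0.  71. -72.]
shift [ 1.1 -3.6  1.9] turn [0.0006 0.0028 0.0001]
```

Call:
jog_arm(
  rows=[
    [[0,0,-2],[0,0,0]],
    [[0,0,-4],[0,0,0]],
    [[0,-1.5,-4],[0,0,0]],
    [[0,-3.3,-4],[0,0,0]],
    [[0,-3.3,-4],[0,0,0]],
    [[0,-3.3,-4],[0,0,0]],
    [[0,-3.3,-2.5],[0,0,0]],
    [[0,-3.3,-1],[0,0,0]],
    [[0,-3.3,-0.3],[0,0,0]],
    [[0,-3.3,-0.3],[0,0,0]],
  ],
)

```text
time: 30.35
tool_pos: [476.1, 42.7, 82.0]
tcp_rot: [-180.0, 0.1, 161.0]
ft_force: [-4.1, -2.0, 9.1]
finger_gap: 55.0
grip_force: 28.3
```

Call:
jog_arm(
  rows=[
    [[0,0,0],[0,0,0]],
    [[0,0,0],[0,0,0]],
    [[0,0,0],[0,0,0]],
    [[0,0,0],[0,0,0]],
  ],
  grip=70,
)

```text
time: 30.75
tool_pos: [475.3, 42.9, 80.5]
tcp_rot: [-180.0, -0.0, 161.0]
ft_force: [-0.1, -0.3, -0.5]
finger_gap: 70.1
grip_force: 0.0
```

Call:
jog_arm(
  rows=[
    [[0,0,-20],[0,0,0]],
    [[0,0,-60],[0,0,0]],
    [[0,0,-110],[0,0,0]],
    [[0,0,-160],[0,0,0]],
    [[0,0,-200],[0,0,0]],
    [[0,0,-216],[0,0,0]],
    [[0,0,-216],[0,0,0]],
    [[0,0,-216],[0,0,0]],
    [[0,0,-216],[0,0,0]],
    [[0,0,-216],[0,0,0]],
  ],
)

```text
time: 31.75
tool_pos: [474.4, 42.9, 294.2]
tcp_rot: [-179.9, -0.2, 161.0]
ft_force: [-0.7, -0.5, -0.4]
finger_gap: 70.0
grip_force: 0.0
```

Call:
jog_arm(
  rows=[
    [[0,0,0],[0,0,0]],
    [[0,0,0],[0,0,0]],
    [[0,0,0],[0,0,0]],
    [[0,0,0],[0,0,0]],
  ],
)

```text
time: 32.15
tool_pos: [475.3, 42.9, 296.5]
tcp_rot: [-180.0, -0.0, 161.0]
ft_force: [0.3, -0.1, 0.3]
finger_gap: 69.7
grip_force: 0.0
```

```bash
python3 - <<'E'
from h import *
snap("w10"); go(475,43,300,102)
im,d=r.snapshot("top")
a=np.load("top0.npz")["im"]; df=cv2.absdiff(a,im).max(2)>60; df=cv2.morphologyEx(df.astype(np.uint8),2,np.ones((3,3)))
n,L,st,_=cv2.connectedComponentsWithStats(df); print(st[1:][st[1:,4]>25])
E
python3 m2.py w10.npz 114 475 43
```

```text
t 32.2 pos [475.3  43.  296.6] rot [180.     0.   161.01] gap 70.2 q [ -1. -13.  98.   0.  95. -72.]
shift [ 0.3 -0.1 -3.4] turn [0.   0.   1.03]
[[ 209   92   13   20  135]
 [ 179  102   18    9   89]
 [ 139  104   35   10  235]
 [ 196  166   59   11  331]
 [ 178  178  101  242 9713]
 [ 288  178    7    9   54]
 [ 166  183    9    9   51]
 [ 275  185   11   36  193]
 [ 278  187   19  211 2802]
 [ 153  195   21   25  299]
 [ 387  202    6    7   36]
 [ 143  204    6    6   30]
 [ 393  206   29   25  529]
 [ 254  237   20   13  106]
 [ 130  276   22   40  182]
 [   0  349   43   40  884]
 [ 245  351   14    6   71]
 [ 260  351   12    6   53]
 [ 266  359   12    7   66]
 [ 249  398   39   22  615]
 [ 287  399    8    6   44]]
lid [474.94832223  42.98657139] 28.49654818758371 0.4743721259540635 114.97677738608951
strip n 201 mean [492.18879831  34.23630323] ang from centre -26.909713542214075 rad 19.33393927967559 rect ((492.1255187988281, 34.22487258911133), (11.993246078491211, 19.407121658325195), 62.752506256103516) line -28.175879
strip n 190 mean [492.50563264  34.15760224] ang from centre -26.696254461086365 rad 19.652222396004788 rect ((492.36505126953125, 34.02079772949219), (11.889103889465332, 18.927383422851562), 64.30091094970703) line -28.927925
scan ((581.493408203125, -14.762088775634766), (75.29365539550781, 55.292198181152344), 61.87432861328125)
pad ((475.45477294921875, 42.251895904541016), 39.81868362426758)
```

The tin is centred within about 1 mm and the label is square within about 1°, so I'm handing in.

```bash
python3 -c "
from bench import r
print(r.hand_in())"
```

```text
the job is handed in; nothing more can be done
None
```

I turned the squat tin to the window, let go of it there for over a second and stood it on the cork; the tall tin now stands mid-pad, label square to the window within about 1°, and the job was handed in at about 32 s.

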